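# Press a junction box cover home and put the press block back

### The job

The metal cover lies loose on the junction box and still rides high on the two stiff clips under its ends. Take the wooden press block that is lying out on the bench and with it, not with the gripper itself, push the cover down steadily, without hammering, until it sits level on the box's rim at both ends. Then stand the block upright on its foot in its own slot, the holder with the empty rectangular recess that fits it, and let go; leave the other things where they are.

Things in the scene. Friction and masses are not known exactly. Their poses are not given: they have to be found in the camera images.
- box: grey plastic junction box fixed to the bench, 190 long (x) x 120 (y) x 60 mm high, walls 6 mm, open at the top; two black cable glands stick out 22 mm from its +x end. Origin: centre of its underside, z up. The rim is 60 mm above the origin.
- cover: loose flat aluminium cover of the box, 186 (x) x 116 (y) x 5 mm, about 0.3 kg, with a skirt 16 mm deep below it that keeps it in the box's mouth with 3 mm play. Origin: centre of the underside of its 5 mm plate; x along the length. At the start the plate's underside is about 4 to 11 mm above the rim at each end (it may lean a little); pressed home it rests on the rim, 60 mm above the box's origin. An end can be pushed down alone, the other then stays up.
- cover_end_a (a point): point on the underside of the cover's plate, 85 mm from its centre towards the cover's -x end
- cover_end_b (a point): point on the underside of the cover's plate, 85 mm from its centre towards the cover's +x end
- clip_a (a joint): travel in m of the stiff clip bar (70 mm wide across y) under the cover, 65 mm from the box's centre towards -x: 0 = up, 0.010 = the cover there is on the rim. It yields to about 9 N and stays where it is pushed to, it does not spring back.
- clip_b (a joint): the same for the clip 65 mm from the box's centre towards +x
- press_block: wooden press block lying out on the bench, standing on its foot: foot 90 (x) x 60 (y) x 30 mm high, and on it a rib 90 long (x) x 28 thick (y) x 48 mm high to hold it by, 78 mm high in all, 0.18 to 0.35 kg. Origin: centre of the underside of the foot, z up. Turned by half it is the same.
- holder_rect: plywood holder fixed to the bench, 124 (x) x 122 (y) x 22 mm high, with a rectangular recess 76 (x) x 106 (y) x 16 mm deep (floor 6 mm above the bench) whose centre is 12 mm to +x of the holder's centre; beside it a flat yellow card with a dark rectangle. The press block's own slot: the block's x goes along the holder's y. Origin: centre of its underside. The three holders swap places from run to run.
- holder_rect_floor (a point): centre of the floor of that recess; x and y as the holder's
- holder_square: holder of the same outer size with a small square recess, 56 x 56 mm, empty: too small for the press block; its card shows a small square
- round_block: bystander: round wooden block, 74 mm across, 70 mm high with a narrow neck, standing in the third holder (round recess, card with a dark disc). Origin: centre of its underside.
- lamp: bystander: round amber vehicle lamp, 96 mm across, 35 mm high, lying on the bench. Origin: centre of its underside.
- tape: bystander: roll of paper tape lying flat, 100 mm across, 48 mm high. Origin: centre of its underside.

How it is judged:
On the way, in this order (a step that is already met when the one before it is completed fails the run):
1. the cover is pressed home: level on the rim at both ends (z of cover_end_a in the frame of box between 0.057 and 0.0625 m and z of cover_end_b in the frame of box between 0.057 and 0.0625 m and angle between cover's own z axis and vertical below 0.025 rad and horizontal distance between cover and box below 0.007 m), for 0.2 s.
2. the press block stands in its own recess (horizontal distance between press_block and holder_rect_floor below 0.014 m and z of press_block in the frame of holder_rect_floor below 0.004 m and angle between press_block's own z axis and vertical below 0.06 rad), for 0.2 s.
At the end, for the whole second after the job is handed in: The cover rests on the box's rim, within 2.5 mm at both ends, level (under 0.025 rad) and within 7 mm of the box's middle; the press block stands upright (under 0.06 rad) on the floor of the rectangular recess (within 4 mm in height, 14 mm of its centre), at rest (all of step 1 and all of step 2 and linear speed of each of press_block, cover below 0.02 m/s); the robot touches nothing.
It fails at once if the gripper or arm itself presses on the cover (over 3 N) (contact force between any of the fingers, the arm and cover above 3 N).
It fails at once if the block is hammered or slammed onto the cover (meets it at over 0.2 m/s) (contact force between press_block and cover above 3 N and linear speed of press_block above 0.2 m/s).
It fails at once if a bystander (round block, lamp, tape) is shifted more than 30 mm (distance of any of round_block, lamp, tape from where it was at the start of the episode above 0.03 m).
It also fails if it takes over 45 s, if anything falls off the work surface, if the arm or the gripper's body presses on something with over 40 N, if the wrist force passes 120 N, or if a joint passes its speed limit or range.

### The arm

A 7-joint arm with a two-finger parallel gripper is mounted at the origin on the work surface. World frame = base frame: x ahead of the robot, y to its left, z up, the work surface at z = 0. Lengths are in m, angles in rad, forces in N, time in s.
With the tool pointing down it reaches from about 0.4 to 0.75 m from the base axis. Payload 19.5 kg.
Tool frame: the origin (TCP) lies midway between the tips of the shut fingers; the grasp point (between the pads) lies 19 mm behind it (env.grip_point_offset is the distance from the TCP to the grasp point, in m); z points along the fingers, y is the line along which they close (so a half turn about z gives the same grasp; the last joint's range is limited). The gripper opens to 85 mm and grips with 20 to 120 N. Pads are 22 mm wide; open, the fingers measure 114 mm over their backs; the gripper's body (76 mm by 85 mm) begins 54 mm behind the grasp point. The pads swing forward as they close: fully open they stand 13 mm farther back than shut.
Start: joints at [1.08, 0.707, -0.028, 1.485, 0.022, 0.951, -0.075], TCP at [0.249, -0.518, 0.231] pointing down, gripper open.
Joint ranges: [-2.71, 2.71], [-0.32, 2.16], [-1.57, 1.52], [0, 2.45], [-1.46, 4.6], [0, 2.02], [-2.83, 2.83]. Speed limits (rad/s): [1.89, 1.89, 2.57, 2.57, 3.01, 3.01, 3.01].

### API

Orientations are given as a unit quaternion [x, y, z, w].
In Python, from workcell import env, viewer, sign_off gives the robot as it stands. The module is installed in compiled form; this text tells all that it offers.
- The arm moves only by the tool arm_command, never from a script. Its arguments are lists of equal length, an entry for each row: "fingers": the finger opening in m, from 0 to 0.0854; "slide": the shift along the world's x, y, z in m, a list of three; "turn": the turn, a rotation vector about the world's x, y, z in rad, a list of three. A call has 1 to 10 rows; each row is the pose to reach, as a shift and turn from the pose commanded when the call began; what a row does not reach only later rows make up. A row lasts 1/8 s, in which the tool goes at most 62.5 mm and 10.7 degrees, less where a joint would pass 70% of its speed; a pose out of reach is approached as far as the arm can. A call with a gripper value outside its range is refused whole. The fingers move at their own pace and stop on an object; "force" is the grip in N (left out, the last holds). Time passes only in rows, so rows that repeat a pose let the fingers close. It gives the time, the measured TCP pose, the force, the opening and the grip force at its end, in the units of the state.
- env.state(): the state, without advancing time (a new reading comes with each control period).
- viewer.capture(name): name is "side" or "top"; returns the picture (420x560x3 uint8, blue, green, red); there is no depth.
- viewer.camera_model(name): a dict with "fx", "fy", "cx", "cy" (pixels), "T" (4x4, takes a point from camera to world coordinates). Camera axes: x right, y down, z forward; pixel columns grow to the right and rows downward; lengths in m; the calibration is good to about 2 mm. A picture is of the moment at which its call begins. camera_model takes no time and is no camera call.
- sign_off(): hands the job in; it is judged then, once.
The state is a dict: "time": time; "joints": joint angles; "qd": joint speeds; "effort": joint torques, N m; "tcp_pos": TCP position; "orientation": TCP orientation; "ft_force": force on the tool from outside, world axes, zero at the start; "moment": the same for the moment, N m; "grip_width": finger opening in m; "grip_force": force on a finger pad.
Only numpy, scipy, OpenCV 4.12 (cv2) and the standard library are available. Lean on these libraries where they do the work, as an engineer would, in place of code of your own. Each camera call takes 0.05 s, during which the arm holds its last target. There are 200 camera calls.

## Working session

There is one attempt and no reset: what is moved stays moved. The work goes in short steps, Python scripts to look and compute and a tool call to move; the robot and the scene stay as the last step left them, time stands still between calls to the robot, and variables do not carry over. Pictures are saved under pics/ and viewed, at most 10 in all, crops included, and the job is handed in when it is done.

Besides the shell and the picture viewer there is one more tool, called after "Request:" as a command line: name --argument value ..., lists and objects as JSON in quotes. arm_command: Moves the arm, as the interface text tells. Its arguments: {"type":"object","properties":{"fingers":{"type":"array","items":{"type":"number"}},"slide":{"type":"array","items":{"type":"array","items":{"type":"number"}}},"turn":{"type":"array","items":{"type":"array","items":{"type":"number"}}},"force":{"type":"number"}},"required":["fingers","slide","turn"]}

```bash
mkdir -p pics; python3 - <<'E'
from workcell import env, viewer
import cv2
for n in("top","side"):
    cv2.imwrite(f"pics/{n}0.png",cv2.resize(viewer.capture(n),(800,600),interpolation=cv2.INTER_CUBIC)); m=viewer.camera_model(n); print(n,m)
s=env.state(); print(s["time"],s["tcp_pos"],s["orientation"],s["ft_force"],env.grip_point_offset)
E
```

```text
top {'fx': 422.2683233773264, 'fy': 422.2683233773264, 'cx': 283.3691112636145, 'cy': 210.7368645802241, 'T': array([[ 0.00962159, -0.99714274,  0.07492517,  0.52216842],
       [-0.99971027, -0.00793894,  0.02272331,  0.00194265],
       [-0.02206355, -0.0751221 , -0.99693022,  1.18300251],
       [ 0.        ,  0.        ,  0.        ,  1.        ]])}
side {'fx': 543.677708133299, 'fy': 543.677708133299, 'cx': 283.1012295322784, 'cy': 208.03965637016253, 'T': array([[-0.88274393, -0.30427357,  0.3580234 ,  0.11715616],
       [-0.46969959,  0.55190935, -0.68904163,  0.93402601],
       [ 0.01206069, -0.77641076, -0.6301118 ,  0.9161476 ],
       [ 0.        ,  0.        ,  0.        ,  1.        ]])}
0.1 [ 0.24935431 -0.51786641  0.23089081] [ 9.74932481e-01  2.22500409e-01 -1.37774239e-04 -4.55495932e-04] [ 0.49180985  0.13926664 -0.00387121] 0.0187
```

View pics/top0.png

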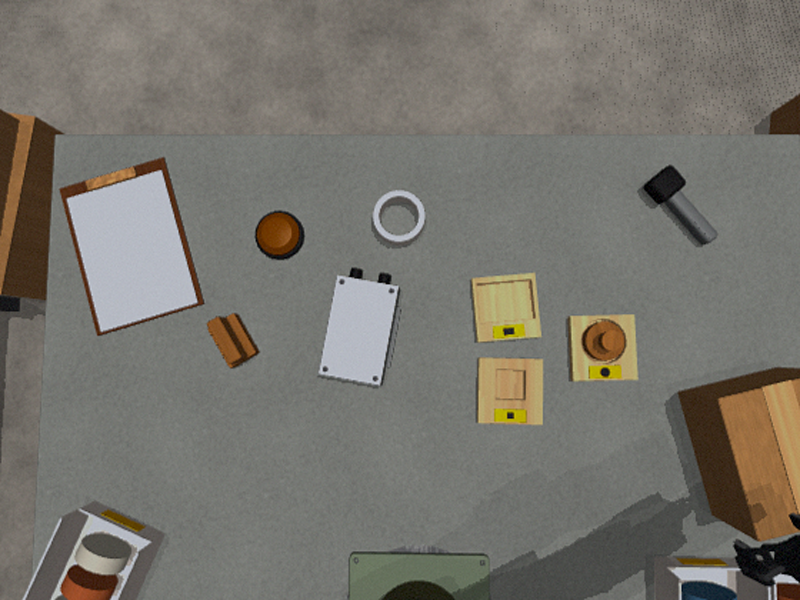

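View pics/side0.png

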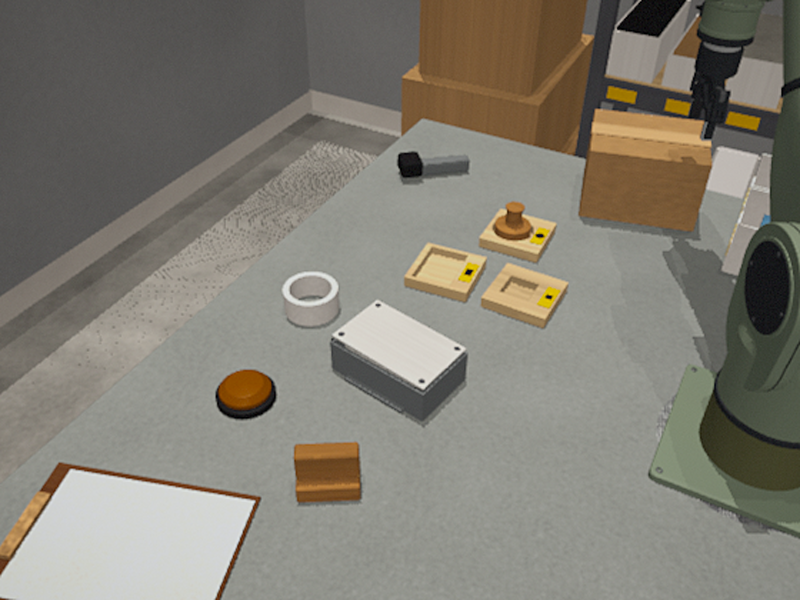

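```bash
cat > h.py <<'E'
import numpy as np
from workcell import viewer
def ray(n,u,v,z):
    "pixel -> world at height z"
    m=viewer.camera_model(n);T=m["T"]
    d=T[:3,:3]@[(u-m["cx"])/m["fx"],(v-m["cy"])/m["fy"],1]
    return T[:3,3]+d*(z-T[2,3])/d[2]
def proj(n,p):
    m=viewer.camera_model(n);c=np.linalg.inv(m["T"])@np.r_[p,1]
    return np.array([m["fx"]*c[0]/c[2]+m["cx"],m["fy"]*c[1]/c[2]+m["cy"]])
E
python3 - <<'E'
from workcell import viewer
import cv2,numpy as np
im=viewer.capture("top"); cv2.imwrite("pics/raw.png",im)
f=lambda x,y,w,h:cv2.resize(im[y:y+h,x:x+w],None,fx=4,fy=4,interpolation=cv2.INTER_CUBIC)
cv2.imwrite("pics/c.png",np.hstack([f(135,180,60,100),f(215,180,70,100),f(322,180,66,100)]))
E
```

```text
(no output)
```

View pics/c.png

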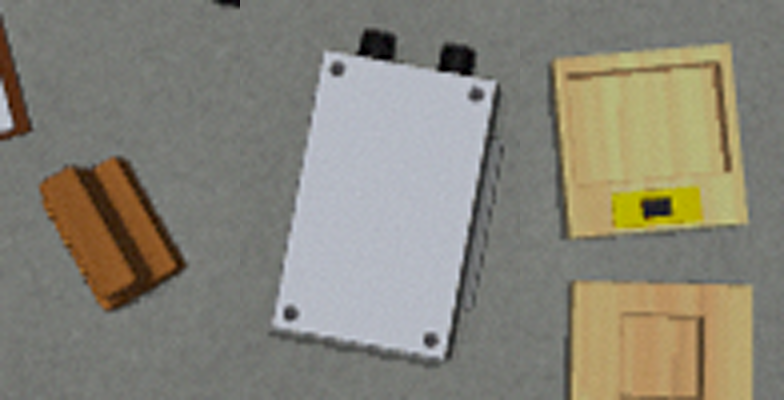

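```bash
cat >> h.py <<'E'
from scipy.optimize import least_squares
def fit(n,loc,px,x0):
    "pose x,y,yaw from model points (known z) and pixels"
    loc=np.array(loc,float);px=np.array(px,float)
    def w(q):
        c,s=np.cos(q[2]),np.sin(q[2])
        return np.c_[q[0]+c*loc[:,0]-s*loc[:,1],q[1]+s*loc[:,0]+c*loc[:,1],loc[:,2]]
    r=least_squares(lambda q:np.ravel([proj(n,p)-u for p,u in zip(w(q),px)]),x0)
    return r.x,np.abs(r.fun).max()
def rect(a,b,z): return [[a,b,z],[a,-b,z],[-a,-b,z],[-a,b,z]]  # image: TL,TR,BR,BL
E
python3 - <<'E'
from h import *
C=lambda p,o,u0:[[u0+(u-o+.0)/4-.375+.0,180+v/4-.375] for u,v in p]
B=C([(40,185),(75,168),(140,293),(105,310),(122,157),(185,268)],0,135)
print("block",fit("top",rect(.045,.014,.078)+[[.045,-.03,.03],[-.045,-.03,.03]],B,[.5,.27,.4]))
X=C([(325,52),(498,83),(445,360),(273,328)],240,215)
for z in(.070,.074):print("cover",z,fit("top",rect(.093,.058,z),X,[.5,.07,-.2]))
H=C([(554,60),(731,43),(748,222),(569,238)],520,322)
R=C([(566,75),(719,62),(730,172)],520,322)
q,e=fit("top",rect(.062,.061,.022),H,[.55,-.17,.1]);print("holder",q,e)
print("recess",fit("top",rect(.038,.053,.022)[:3],R,[.56,-.17,.1]))
print("recess centre",q[:2]+.012*np.array([np.cos(q[2]),np.sin(q[2])]))
for n,u,v in(("lamp",280,232),("tape",398,216),("round",605,340)):print(n,ray("top",u/1.4286,v/1.4286,.04))
E
```

```text
block (array([0.52837291, 0.35784518, 0.52374696]), np.float64(1.6471738213546985))
cover 0.07 (array([ 0.55190781,  0.11240511, -0.17237359]), np.float64(0.1903418179703067))
cover 0.074 (array([ 0.55180984,  0.11200916, -0.1723656 ]), np.float64(0.3207143020851504))
holder [ 0.60000411 -0.16628645  0.09335043] 0.36800679427418004
recess (array([ 0.61173734, -0.16440043,  0.0915043 ]), np.float64(0.11338176259334887))
recess centre [ 0.61195186 -0.16516787]
lamp [0.73953536 0.26973598 0.04      ]
tape [0.77186033 0.04268211 0.04      ]
round [ 0.53774309 -0.34865521  0.04      ]
```

```bash
python3 - <<'E'
from workcell import viewer
import cv2,numpy as np
im=viewer.capture("side")
f=lambda x,y,w,h:cv2.resize(im[y:y+h,x:x+w],None,fx=6,fy=6,interpolation=cv2.INTER_CUBIC)
cv2.imwrite("pics/s.png",np.hstack([f(200,300,60,60),f(280,160,70,60)]))
E
```

```text
(no output)
```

View pics/s.png

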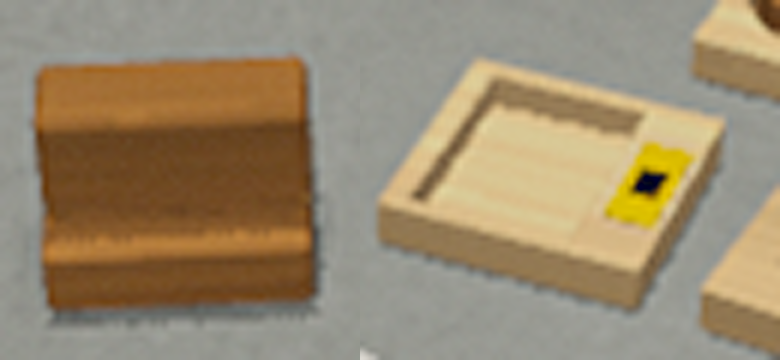

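```bash
python3 - <<'E'
from h import *
C=lambda p:np.array([[200+u/6-.4,300+v/6-.4] for u,v in p])
a=.045
S=C([(37,130),(306,122),(306,59),(38,68),(45,263),(316,257),(49,305),(317,297)])
L=[[a,.014,.078],[-a,.014,.078],[-a,-.014,.078],[a,-.014,.078],[a,.03,.03],[-a,.03,.03],[a,.03,0],[-a,.03,0]]
print("side block",fit("side",L,S,[.5,.35,.5]))
T=np.array([[135+u/4-.375,180+v/4-.375] for u,v in [(40,185),(75,168),(140,293),(105,310)]])
print("top rib",fit("top",rect(a,.014,.078),T,[.5,.35,.5]))
C2=lambda p:np.array([[280+(u-360)/6-.4,160+v/6-.4] for u,v in p])
# holder top corners: +x+y, +x-y, -x-y, -x+y
print("side holder",fit("side",rect(.062,.061,.022),C2([(379,203),(480,58),(725,125),(637,268)]),[.6,-.166,.09]))
print("heights cover corners TBD")
E
```

```text
side block (array([0.53110565, 0.36324397, 0.54030099]), np.float64(1.9362310554787427))
top rib (array([0.52719343, 0.35840985, 0.50591998]), np.float64(0.9650884358771918))
side holder (array([ 0.59969731, -0.1655049 ,  0.08249469]), np.float64(0.5912556030590963))
heights cover corners TBD
```

Request:
arm_command --fingers '[0.085, 0.085, 0.085, 0.085, 0.085, 0.085, 0.085, 0.085, 0.085, 0.085]' --slide '[[0, 0.038, 0.05], [0.011, 0.098, 0.06], [0.041, 0.148, 0.06], [0.081, 0.198, 0.06], [0.121, 0.248, 0.06], [0.161, 0.298, 0.05], [0.191, 0.353, 0.04], [0.221, 0.408, 0.02], [0.246, 0.463, 0.0], [0.261, 0.518, -0.02]]' --turn '[[0, 0, 0], [0, 0, 0], [0, 0, 0], [0, 0, 0], [0, 0, 0], [0, 0, 0], [0, 0, 0.02], [0, 0, 0.04], [0, 0, 0.05], [0, 0, 0.07]]' --force 80

```text
time: 1.45
tcp_pos: [0.5089, -0.0057, 0.2133]
orientation: [0.967, 0.257, 0.0, 0.0]
ft_force: [0.7, -0.5, 0.7]
grip_width: 0.0852
grip_force: 0.0
```

Request:
arm_command --fingers '[0.085, 0.085, 0.085, 0.085, 0.085, 0.085, 0.085, 0.085]' --slide '[[0.01, 0.06, 0], [0.02, 0.12, 0], [0.025, 0.18, 0], [0.027, 0.24, 0], [0.025, 0.3, -0.03], [0.019, 0.36, -0.07], [0.019, 0.36, -0.09], [0.019, 0.36, -0.09]]' --turn '[[0, 0, 0], [0, 0, 0], [0, 0, 0], [0, 0, 0], [0, 0, 0], [0, 0, 0], [0, 0, 0], [0, 0, 0]]'

```text
time: 2.45
tcp_pos: [0.5261, 0.3526, 0.1222]
orientation: [0.966, 0.257, -0.002, 0.001]
ft_force: [0.2, -0.7, -0.1]
grip_width: 0.0852
grip_force: 0.0
```

```bash
python3 - <<'E'
from workcell import viewer,env
import cv2,numpy as np
from h import *
a=viewer.capture("top");b=viewer.capture("side")
f=lambda im,x,y,w,h,k:cv2.resize(im[y:y+h,x:x+w],None,fx=k,fy=k,interpolation=cv2.INTER_CUBIC)
cv2.imwrite("pics/g.png",np.hstack([f(a,110,190,100,100,4),f(b,180,260,100,100,4)]))
print(env.state()["tcp_pos"],proj("side",env.state()["tcp_pos"]))
E
```

```text
[0.52786928 0.35154651 0.12496274] [231.94633802 295.19956789]
```

View pics/g.png

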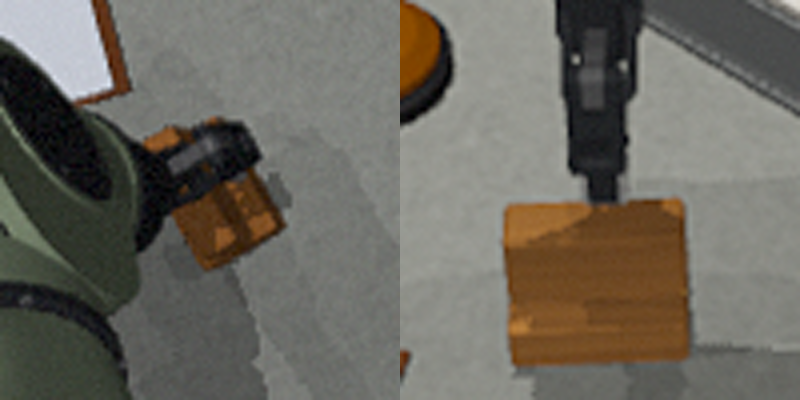

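Request:
arm_command --fingers '[0.085, 0.085, 0.085, 0.085, 0.085]' --slide '[[0, 0, -0.005], [0, 0, -0.01], [0, 0, -0.015], [0, 0, -0.015], [0, 0, -0.015]]' --turn '[[0, 0, 0], [0, 0, 0], [0, 0, 0], [0, 0, 0], [0, 0, 0]]'

```text
time: 3.18
tcp_pos: [0.5273, 0.3524, 0.1091]
orientation: [0.967, 0.256, 0.0, -0.0]
ft_force: [0.9, 0.1, 0.0]
grip_width: 0.0851
grip_force: 0.0
```

Request:
arm_command --fingers '[0.085, 0.085, 0.085, 0.085, 0.085, 0.02, 0.02, 0.02, 0.02, 0.02]' --slide '[[0.001, 0.008, -0.005], [0.001, 0.008, -0.03], [0.001, 0.008, -0.055], [0.001, 0.008, -0.071], [0.001, 0.008, -0.071], [0.001, 0.008, -0.071], [0.001, 0.008, -0.071], [0.001, 0.008, -0.071], [0.001, 0.008, -0.071], [0.001, 0.008, -0.071]]' --turn '[[0, 0, 0], [0, 0, 0], [0, 0, 0], [0, 0, 0], [0, 0, 0], [0, 0, 0], [0, 0, 0], [0, 0, 0], [0, 0, 0], [0, 0, 0]]' --force 100

```text
time: 4.42
tcp_pos: [0.5285, 0.3606, 0.0386]
orientation: [0.967, 0.256, 0.0, -0.0]
ft_force: [-0.9, -0.2, 5.5]
grip_width: 0.0274
grip_force: 97.4
```

Request:
arm_command --fingers '[0.02, 0.02, 0.02, 0.02, 0.02, 0.02, 0.02, 0.02, 0.02, 0.02]' --slide '[[0, 0, 0.03], [0, 0, 0.08], [0.003, -0.03, 0.12], [0.01, -0.08, 0.13], [0.02, -0.13, 0.13], [0.023, -0.18, 0.13], [0.0235, -0.23, 0.13], [0.0235, -0.2486, 0.12], [0.0235, -0.2486, 0.105], [0.0235, -0.2486, 0.09]]' --turn '[[0, 0, 0], [0, 0, 0], [0, 0, -0.1], [0, 0, -0.22], [0, 0, -0.35], [0, 0, -0.48], [0, 0, -0.6], [0, 0, -0.69], [0, 0, -0.69], [0, 0, -0.69]]'

```text
time: 5.68
tcp_pos: [0.5515, 0.1134, 0.1268]
orientation: [0.996, -0.084, -0.0, -0.0]
ft_force: [0.9, 0.1, -3.3]
grip_width: 0.0266
grip_force: 98.6
```

```bash
python3 - <<'E'
from workcell import viewer,env
import cv2,numpy as np
a=viewer.capture("top");b=viewer.capture("side")
f=lambda im,x,y,w,h,k:cv2.resize(im[y:y+h,x:x+w],None,fx=k,fy=k,interpolation=cv2.INTER_CUBIC)
cv2.imwrite("pics/p.png",np.hstack([f(a,200,180,100,120,4),f(b,225,180,100,120,4)]))
s=env.state();print(s["tcp_pos"],s["orientation"],s["ft_force"])
E
```

```text
[0.55081811 0.11306454 0.12606686] [ 9.96446279e-01 -8.42195371e-02 -1.37082556e-03  5.45758024e-05] [-0.45519023  0.53063964 -2.61898771]
```

View pics/p.png

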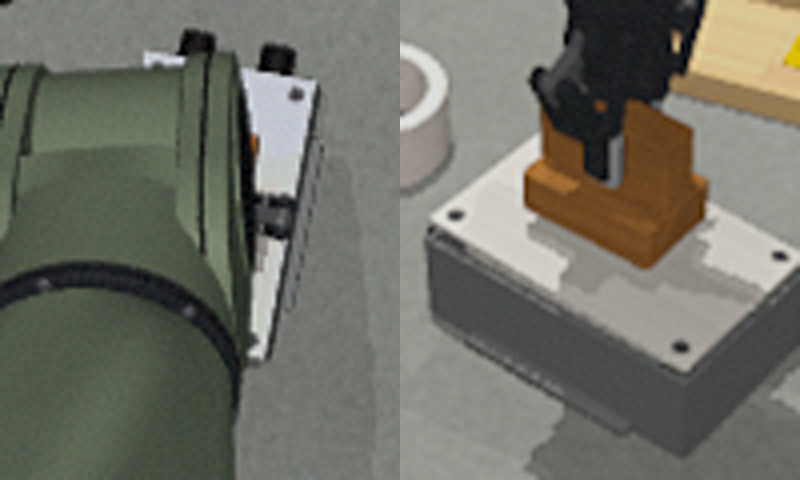

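Request:
arm_command --fingers '[0.02, 0.02, 0.02, 0.02, 0.02, 0.02, 0.02, 0.02, 0.02, 0.02]' --slide '[[0, 0, -0.003], [0, 0, -0.006], [0, 0, -0.009], [0, 0, -0.012], [0, 0, -0.014], [0, 0, -0.016], [0, 0, -0.018], [0, 0, -0.02], [0, 0, -0.022], [0, 0, -0.023]]' --turn '[[0, 0, 0], [0, 0, 0], [0, 0, 0], [0, 0, 0], [0, 0, 0], [0, 0, 0], [0, 0, 0], [0, 0, 0], [0, 0, 0], [0, 0, 0]]'

```text
time: 7.02
tcp_pos: [0.552, 0.1118, 0.1056]
orientation: [0.996, -0.086, 0.0, -0.0]
ft_force: [-2.4, 0.5, 12.2]
grip_width: 0.0271
grip_force: 100.3
```

Request:
arm_command --fingers '[0.02, 0.02, 0.02, 0.02, 0.02]' --slide '[[0, 0, -0.0015], [0, 0, -0.003], [0, 0, -0.0045], [0, 0, -0.0045], [0, 0, -0.0045]]' --turn '[[0, 0, 0], [0, 0, 0], [0, 0, 0], [0, 0, 0], [0, 0, 0]]'

```text
time: 7.65
tcp_pos: [0.552, 0.112, 0.1034]
orientation: [0.996, -0.085, 0.001, -0.001]
ft_force: [-15.6, 0.0, 60.4]
grip_width: 0.0267
grip_force: 106.0
```

Request:
arm_command --fingers '[0.02, 0.02, 0.02, 0.02, 0.02, 0.02]' --slide '[[0, 0, 0.003], [0, 0, 0.01], [0, 0, 0.03], [0, 0, 0.07], [0, 0, 0.11], [0, 0, 0.11]]' --turn '[[0, 0, 0], [0, 0, 0], [0, 0, 0], [0, 0, 0.1], [0, 0, 0.2], [0, 0, 0.3]]'

```text
time: 8.4
tcp_pos: [0.5527, 0.1119, 0.2132]
orientation: [0.998, 0.066, 0.002, -0.0]
ft_force: [0.5, -0.0, -5.0]
grip_width: 0.0267
grip_force: 98.5
```

```bash
python3 - <<'E'
from workcell import viewer,env
import cv2,numpy as np
b=viewer.capture("side")
f=lambda im,x,y,w,h,k:cv2.resize(im[y:y+h,x:x+w],None,fx=k,fy=k,interpolation=cv2.INTER_CUBIC)
cv2.imwrite("pics/q.png",f(b,225,140,115,160,3.7)[:,:])
E
```

```text
(no output)
```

View pics/q.png

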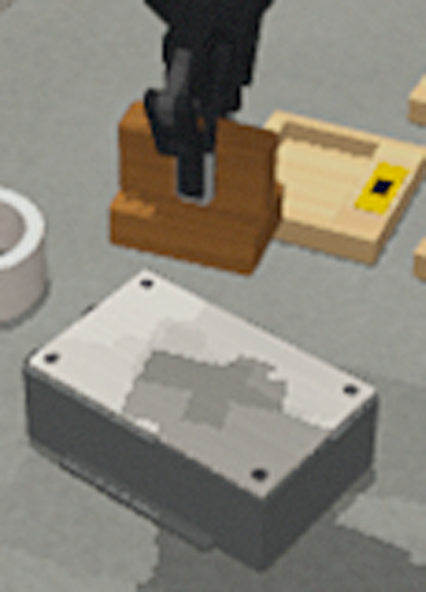

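Request:
arm_command --fingers '[0.02, 0.02, 0.02, 0.02, 0.02, 0.02, 0.02, 0.02, 0.02, 0.02]' --slide '[[0.044, -0.008, -0.03], [0.044, -0.008, -0.07], [0.044, -0.008, -0.09], [0.044, -0.008, -0.097], [0.044, -0.008, -0.1], [0.044, -0.008, -0.103], [0.044, -0.008, -0.106], [0.044, -0.008, -0.108], [0.044, -0.008, -0.109], [0.044, -0.008, -0.109]]' --turn '[[0, 0, -0.15], [0, 0, -0.304], [0, 0, -0.304], [0, 0, -0.304], [0, 0, -0.304], [0, 0, -0.304], [0, 0, -0.304], [0, 0, -0.304], [0, 0, -0.304], [0, 0, -0.304]]'

```text
time: 9.7
tcp_pos: [0.596, 0.104, 0.1035]
orientation: [0.996, -0.087, 0.001, -0.0]
ft_force: [-9.1, 1.3, 32.0]
grip_width: 0.0271
grip_force: 102.4
```

Request:
arm_command --fingers '[0.02, 0.02, 0.02, 0.02, 0.02, 0.02, 0.02, 0.02, 0.02, 0.02]' --slide '[[0, 0, 0.005], [0, 0, 0.02], [-0.044, 0.008, 0.022], [-0.088, 0.016, 0.018], [-0.088, 0.016, 0.012], [-0.088, 0.016, 0.008], [-0.088, 0.016, 0.005], [-0.088, 0.016, 0.002], [-0.088, 0.016, 0], [-0.088, 0.016, 0]]' --turn '[[0, 0, 0], [0, 0, 0], [0, 0, 0], [0, 0, 0], [0, 0, 0], [0, 0, 0], [0, 0, 0], [0, 0, 0], [0, 0, 0], [0, 0, 0]]'

```text
time: 10.95
tcp_pos: [0.5082, 0.1198, 0.1034]
orientation: [0.996, -0.088, 0.001, -0.001]
ft_force: [-10.2, 1.0, 46.9]
grip_width: 0.0268
grip_force: 104.2
```

Request:
arm_command --fingers '[0.02, 0.02, 0.02, 0.02, 0.02, 0.02, 0.02, 0.02, 0.02, 0.02]' --slide '[[0, 0, 0.005], [0, 0, 0.04], [0, 0, 0.08], [0.02, -0.04, 0.1], [0.04, -0.09, 0.1], [0.06, -0.14, 0.1], [0.08, -0.19, 0.1], [0.095, -0.24, 0.09], [0.104, -0.285, 0.07], [0.104, -0.285, 0.05]]' --turn '[[0, 0, 0], [0, 0, 0.1], [0, 0, 0.28], [0, 0, 0.45], [0, 0, 0.62], [0, 0, 0.8], [0, 0, 0.97], [0, 0, 1.14], [0, 0, 1.31], [0, 0, 1.48]]'

```text
time: 12.2
tcp_pos: [0.6113, -0.1697, 0.1501]
orientation: [0.795, 0.607, -0.001, 0.0]
ft_force: [-0.2, 0.9, -3.4]
grip_width: 0.0267
grip_force: 98.6
```

Request:
arm_command --fingers '[0.02, 0.02, 0.02, 0.02, 0.02, 0.02]' --slide '[[0, 0, -0.02], [0, 0, -0.04], [0, 0, -0.06], [0, 0, -0.065], [0, 0, -0.065], [0, 0, -0.065]]' --turn '[[0, 0, 0.17], [0, 0, 0.34], [0, 0, 0.355], [0, 0, 0.355], [0, 0, 0.355], [0, 0, 0.355]]'

```text
time: 12.95
tcp_pos: [0.6121, -0.1652, 0.0873]
orientation: [0.675, 0.738, 0.0, 0.0]
ft_force: [0.1, 0.2, -2.0]
grip_width: 0.0268
grip_force: 98.7
```

```bash
python3 - <<'E'
from workcell import viewer,env
import cv2,numpy as np
a=viewer.capture("top");b=viewer.capture("side")
f=lambda im,x,y,w,h,k:cv2.resize(im[y:y+h,x:x+w],None,fx=k,fy=k,interpolation=cv2.INTER_CUBIC)
cv2.imwrite("pics/r.png",np.hstack([f(a,310,170,80,100,5),f(b,270,130,80,100,5)]))
s=env.state();q=s["orientation"];print(s["tcp_pos"],q,2*np.arctan2(q[1],q[0]),s["joints"])
E
```

```text
[ 0.61199458 -0.16523514  0.08715275] [6.75048165e-01 7.37773547e-01 1.40493318e-04 3.84312414e-04] 1.6595325302054127 [ 0.37421087  0.99210541 -0.35971499  1.39149407  0.4106005   0.83115397
 -0.02508605]
```

View pics/r.png

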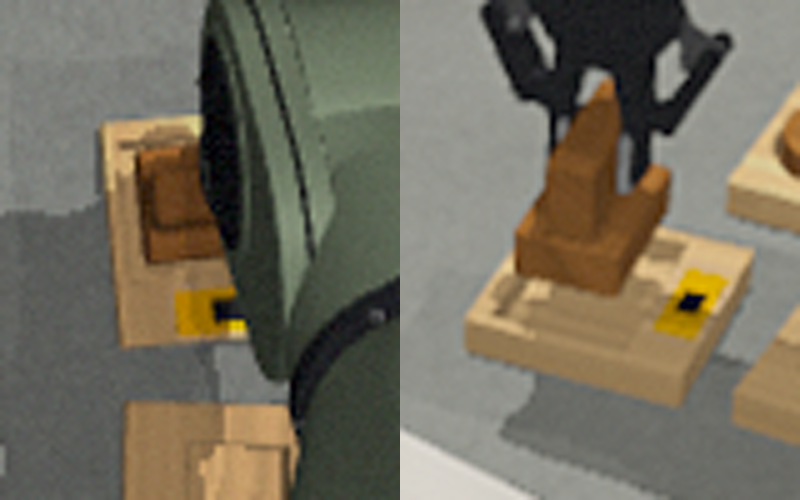

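```bash
python3 - <<'E'
from h import *
c,s=np.cos(1.66),np.sin(1.66)
for lx,ly in((.045,.03),(.045,-.03)):
    print("pred",(proj("top",[.612+c*lx-s*ly,-.165+s*lx+c*ly,.0785])-[310,170])*5+2)
p=[ray("top",310+u/5-.4,170+v/5-.4,.0785) for u,v in((138,148),(148,263))];m=(p[0]+p[1])/2
print("centre",m-[.045*c,.045*s,0],p[0]-p[1])
E
```

```text
pred [155.47071221 259.65410593]
pred [145.18559646 145.70063398]
centre [ 0.61048945 -0.16117564  0.0785    ] [0.06030407 0.00521207 0.        ]
```

Request:
arm_command --fingers '[0.02, 0.02, 0.02, 0.02, 0.02, 0.02, 0.02]' --slide '[[0.001, -0.003, -0.01], [0.001, -0.003, -0.02], [0.001, -0.003, -0.028], [0.001, -0.003, -0.034], [0.001, -0.003, -0.039], [0.001, -0.003, -0.042], [0.001, -0.003, -0.042]]' --turn '[[0, 0, 0], [0, 0, 0], [0, 0, 0], [0, 0, 0], [0, 0, 0], [0, 0, 0], [0, 0, 0]]'

```text
time: 13.92
tcp_pos: [0.6128, -0.1681, 0.0447]
orientation: [0.675, 0.738, 0.0, 0.0]
ft_force: [0.4, -0.1, -2.2]
grip_width: 0.0273
grip_force: 98.8
```

Block is in the recess at floor height (not on the 22 mm edge). Release and back off.

Request:
arm_command --fingers '[0.02, 0.03, 0.045, 0.065, 0.08, 0.08, 0.08, 0.08, 0.08, 0.08]' --slide '[[0, 0, -0.0005], [0, 0, -0.0005], [0, 0, -0.0005], [0, 0, 0], [0, 0, 0], [0, 0, 0.02], [0, 0, 0.06], [0, 0, 0.11], [0, 0, 0.16], [-0.05, 0, 0.2]]' --turn '[[0, 0, 0], [0, 0, 0], [0, 0, 0], [0, 0, 0], [0, 0, 0], [0, 0, 0], [0, 0, 0], [0, 0, 0], [0, 0, 0], [0, 0, 0]]'

```text
time: 15.18
tcp_pos: [0.565, -0.1674, 0.2463]
orientation: [0.675, 0.738, 0.001, 0.001]
ft_force: [1.0, -0.9, 0.1]
grip_width: 0.0803
grip_force: 0.0
```

```bash
python3 - <<'E'
from workcell import viewer,env
import cv2
cv2.imwrite("pics/z.png",cv2.resize(viewer.capture("side")[130:300,190:370],None,fx=3.3,fy=3.3,interpolation=cv2.INTER_CUBIC))
print(env.state()["tcp_pos"],env.state()["grip_width"])
E
```

```text
[ 0.55968369 -0.16837284  0.25089325] 0.07987893199914949
```

View pics/z.png

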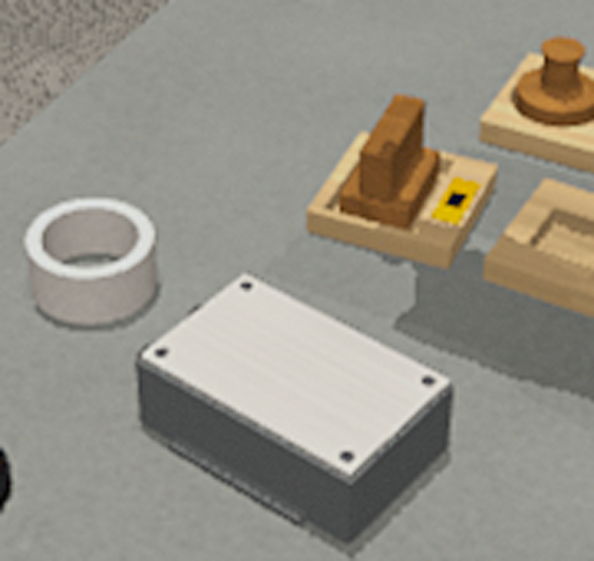

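The block stands upright in the rectangular recess, the cover sits flush, and the gripper is clear. Handing in.

```bash
python3 -c "
from workcell import sign_off
print(sign_off())"
```

```text
the job is handed in; nothing more can be done
None
```

The job is handed in, result not reported back: I pressed the cover home with the block (same height at the centre and both ends), and the block stands upright in its rectangular slot, released, at about 15 s.

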